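# Open the wide roll-top parts cabinet on the computer bench

## Task

Two roll-top cabinets with slatted shutters stand on the computer bench, a wide one and a narrow one. Raise the shutter of the wide cabinet by its grip bar, all the way up along its curved tracks until it stays open by itself, then let go; leave the narrow cabinet shut.

Things in the scene. Friction and masses are not known exactly. Their poses are not given: they have to be found in the camera images.
- wide_shutter (a joint): Shutter of the WIDE cabinet: angle in rad travelled round its circular side tracks, as one arc about the track centre; 0 shut, 1.42 fully open at the stop. About 0.3 to 0.65 kg, lightly braked: let go below about 0.7 rad it sinks shut, past about 1.0 rad it runs on by itself to the open stop and stays. About 2 to 5 N at the bar raises it.
- wide_bar (a point): Centre of the wide shutter's grip bar, moving with it: smooth level round steel bar 12 mm thick, 132 mm long, along this y axis, on two 10 mm stems 120 mm apart. 42 mm is free between bar and slats. Shut, it stands out at the front, 87 mm above the bench; fully open it is straight above the track centre, 257 mm up. It turns with the shutter, so pinched by upright fingers it turns between them.
- wide_axis (a point): Fixed: middle of the track centre line of the wide cabinet, 60 mm above the bench; x to its back, y along the bar, z up. At shutter angle q the bar's centre is x = -0.197 cos(q+0.14), y = 0, z = 0.197 sin(q+0.14) here (m). Fixed half-round beige case 260 mm wide (y), 310 deep, 217 high, grey slats (145 mm from this line; end panels 157), clear back.
- narrow_shutter (a joint): Shutter of the NARROW cabinet, to be left shut: angle in rad, 0 = shut. A fixed case like the wide one, same depth and height, but only 150 mm wide and with a 74 mm grip bar. The two stand side by side, 0.3 to 0.5 m apart between centres; the wide one may be left or right.

How it is judged:
By the outcome, as a careful person would: the job done as asked, in the order asked, and still so for the second after the job is handed in, with the robot touching nothing.
It also fails if it takes over 40 s, if anything falls off the work surface, if the arm or the gripper's body presses on something with over 40 N, if the wrist force passes 120 N, or if a joint passes its speed limit or range.

## Robot

A 6-joint arm with a two-finger parallel gripper is mounted at the origin on the work surface. World frame = base frame: x ahead of the robot, y to its left, z up, the work surface at z = 0. Lengths are in mm, angles in degrees, forces in N, time in s.
With the tool pointing down it reaches from about 350 to 850 mm from the base axis. Payload 8.1 kg.
Tool frame: the origin (TCP) lies on the mounting face of the last link; the fingertips stand 173 mm ahead of it and the grasp point (between the pads) lies 155 mm ahead of it; z points along the fingers, y is the direction in which the jaws open and shut (so a half turn about z gives the same grasp; the last joint's range is limited). The gripper opens to 85 mm and grips with 20 to 120 N. Pads are 22 mm wide; open, the fingers measure 114 mm over their backs; the gripper's body (76 mm by 85 mm) begins 54 mm behind the grasp point. The pads swing forward as they close: fully open they stand 13 mm farther back than shut.
Start: joints at [65.466, 7.471, 85.268, -0, 87.261, -4.893], TCP at [201.655, 565.104, 404.692] pointing down, gripper open.
Joint ranges: [-169.43, 169.43], [-51.17, 129.36], [1.28, 143.12], [-76.62, 256.62], [0, 156.53], [-152.29, 152.29]. Speed limits (degrees/s): [136.94, 136.94, 159.86, 180, 180, 180].

## Interface

Orientations are given as [roll, pitch, yaw] about the fixed x, y, z axes, in that order (R = Rz(yaw) Ry(pitch) Rx(roll)).
In Python, from bench import * gives the robot as it stands.
- The arm moves only by the shell command python3 -m jog 'ROWS' [FORCE]. ROWS is JSON, a list of rows, each an object of numbers: "tx", "ty", "tz": the shift along the tool's x, y, z as a fraction of full scale; "ax", "ay", "az": the turn, a rotation vector about the tool's x, y, z as a fraction of full scale; "hand": the opening, from 0 (shut) to 1 (fully open). A call has 1 to 5 rows; each row is the pose to reach, as a shift and turn from the pose commanded when the call began, along the tool's axes at that moment; what a row does not reach only later rows make up. Full scale, the value 1, is 150 mm for a shift and 45 degrees for a turn. A row lasts 1/12 s, in which the tool goes at most 41.7 mm and 7.16 degrees, less where a joint would pass 70% of its speed; a pose out of reach is approached as far as the arm can. A call with a number of a shift or a turn outside -1 to 1 is refused whole. A call with a gripper value outside its range is refused whole. The fingers move at their own pace and stop on an object; FORCE is the grip in N (left out, the last holds). Time passes only in rows, so rows that repeat a pose let the fingers close. It gives the time, the measured TCP pose, the force and the opening at its end, in the units of the state.
- sense(): the state, without advancing time (a new reading comes with each control period).
- snapshot(name): name is "scene" or "top" or "wrist"; returns a dict with "pixels" (420x560x3 uint8, red, green, blue), "z_map" (420x560 float32, mm along the optical axis (not along the pixel's ray), 0 where there is no reading), "intrinsics" (3x3 intrinsics, pixels), "D" ([k1, k2, p1, p2, k3] as OpenCV has them; the pictures are not rectified), "R" (3x3) and "t" (3): a world point X has camera coordinates R X + t. Camera axes: x right, y down, z forward; pixel columns grow to the right and rows downward; lengths in mm; the calibration is good to about 2 mm. A picture is of the moment at which its call begins.
- hand_in(): hands the job in, once; it reports no verdict.
The state is a dict: "time": time; "joint_pos": joint angles; "qd": joint speeds; "joint_efforts": joint torques, N m; "tool_pos": TCP position; "tcp_rot": TCP orientation; "ft_force": force on the tool from outside, world axes, zero at the start; "wrist_torque": the same for the moment, N m; "finger_gap": finger opening in mm.
Only numpy, scipy, OpenCV 4.12 (cv2) and the standard library are available. Lean on these libraries where they do the work, as an engineer would, in place of code of your own. Each camera call takes 0.05 s, during which the arm holds its last target.

## Working session

There is one attempt and no reset: what is moved stays moved. The work goes in short steps, Python scripts to look and compute and a shell command to move; the robot and the scene stay as the last step left them, time stands still between calls to the robot, and variables do not carry over. Pictures are saved under pics/ and viewed, and the job is handed in when it is done.

```bash
ls; mkdir -p pics; python3 - <<'E'
from bench import *
import cv2
s=sense();print({k:s[k] for k in ('time','tool_pos','tcp_rot','finger_gap','ft_force')})
for n in ('scene','top'):
    d=snapshot(n);cv2.imwrite(f'pics/{n}0.png',d['pixels'][:,:,::-1])
    import numpy as np
    np.savez(f'{n}0.npz',**d)
    print(n,d['R'],d['t'],d['intrinsics'],d['D'])
E
```

```text
pics
{'time': 0.0, 'tool_pos': array([201.58066077, 564.87520772, 403.61521704]), 'tcp_rot': array([-1.79891725e+02, -8.09044852e-03,  1.60356746e+02]), 'finger_gap': 85.52525893541028, 'ft_force': array([-0.23953893,  0.3484303 , -0.20880021])}
scene [[-0.59737753 -0.80195568  0.00267882]
 [-0.76218614  0.56670792 -0.31291279]
 [ 0.24942408 -0.18896883 -0.94977808]] [275.83856533 455.66467548 794.01909332] [[445.53514582   0.         280.66503877]
 [  0.         445.53514582 207.1198463 ]
 [  0.           0.           1.        ]] [-0.07591844  0.          0.          0.          0.        ]
top [[-0.02373222 -0.99895897  0.03895846]
 [-0.99818793  0.02152242 -0.05619298]
 [ 0.055296   -0.04022144 -0.99765955]] [-31.51837476 531.5979974  955.42715655] [[485.59035184   0.         280.75537129]
 [  0.         485.59035184 214.61848957]
 [  0.           0.           1.        ]] [-0.16644182  0.          0.          0.          0.        ]
```

View pics/scene0.png

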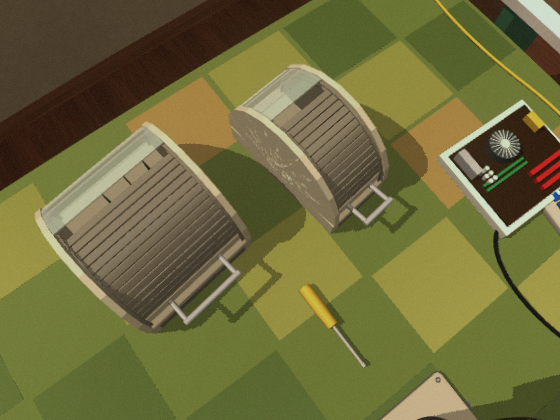

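View pics/top0.png

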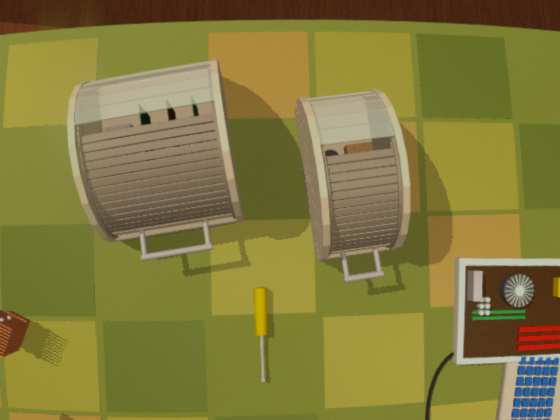

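The wide cabinet is on the left in both views. Its bar runs from about (143,257) to (210,247) in the top view and from (187,321) to (238,272) in the scene view. Next I'll mask the bar and cast it to z=87.

```bash
cat > h.py <<'E'
import numpy as np,cv2
def ray(d,uv):
    p=cv2.undistortPoints(np.array(uv,float).reshape(-1,1,2),d['intrinsics'],d['D']).reshape(-1,2)
    v=np.c_[p,np.ones(len(p))]@d['R']; o=-d['R'].T@d['t']; return o,v
def onz(d,uv,z):
    o,v=ray(d,uv); return o+v*((z-o[2])/v[:,2])[:,None]
def cloud(d):
    h,w=d['z_map'].shape; u,v=np.meshgrid(np.arange(w),np.arange(h))
    o,r=ray(d,np.c_[u.ravel(),v.ravel()]); z=d['z_map'].ravel()
    X=o+r*z[:,None]; X[z==0]=np.nan; return X.reshape(h,w,3)
E
python3 - <<'E'
from h import *
for n,a,b in(('top',(143,257),(210,247)),('scene',(187,321),(238,272))):
    d=dict(np.load(n+'0.npz')); P=onz(d,[a,b],87); print(n,P.round(1),np.linalg.norm(P[1]-P[0]))
    X=cloud(d)
    lo,hi=np.minimum(a,b)-20,np.maximum(a,b)+20
    S=X[lo[1]:hi[1],lo[0]:hi[0]].reshape(-1,3)
    m=(S[:,2]>70)&(S[:,2]<105)
    # iterate: points near approximate line
    p0,p1=P; u=(p1-p0)/np.linalg.norm(p1-p0)
    r=S-p0; al=r@u; nn=np.array([-u[1],u[0],0]); off=r@nn
    m&=(abs(off)<12)
    Q=S[m]; a_=al[m]
    print(m.sum(),'mean',Q.mean(0).round(1),'z',np.percentile(Q[:,2],[5,50,95]).round(1),'al',np.percentile(a_,[0,1,99,100]).round(1))
    c=np.cov(Q[:,:2].T);w,V=np.linalg.eigh(c);print('dir',V[:,1],np.degrees(np.arctan2(V[1,1],V[0,1])),'mid',(p0+u*(a_.min()+a_.max())/2)[:2])
    # case top crest: high points of wide side
    H=X.reshape(-1,3);k=(H[:,2]>212)&(H[:,2]<225)&(H[:,1]>(P[:,1].mean()-170));Hk=H[k]
    print('crest',k.sum(),Hk.mean(0).round(1),Hk.min(0).round(1),Hk.max(0).round(1))
    if n=='top':
      # slat points: fit cylinder about horizontal axis at z=60 R=145
      pass
E
```

```text
top [[453.8 216.3  87. ]
 [469.9  91.2  87. ]] 126.0851627504415
497 mean [463.2 152.2  92.5] z [88.2 92.8 95.8] al [ -2.7  -1.8 129.6 130.3]
dir [-0.13592554  0.99071906] 97.81214301506463 mid [461.89963903 152.99000395]
crest 603 [654.2 180.5 214.6] [593.1  46.6 212. ] [715.4 313.6 221.1]
scene [[455.  212.8  87. ]
 [472.9  89.2  87. ]] 124.85058914670601
546 mean [463.5 153.7  91.5] z [87.5 91.7 94.5] al [ -5.6  -4.3 126.  127.1]
dir [-0.15165927  0.98843283] 98.72309566984929 mid [463.68403009 152.65496586]
crest 466 [652.9 193.9 214.2] [594.3  46.8 212. ] [711.9 312.1 219.7]
```

Bar centre is about (463,153,87), direction about 98.2°. The two views agree to about 2 mm, the length is right, and the axis predicted 195 mm behind it, (656,181), matches the crest at (654,180). I'll pinch the bar from above with the jaws along the cabinet's x axis, then follow the arc with the tool upright.

```bash
cat >> h.py <<'E'
from scipy.spatial.transform import Rotation as Ro
YAW=98.2
def rel(target,yaw=YAW):
    from bench import sense
    s=sense(); R=Ro.from_euler('xyz',s['tcp_rot'],degrees=True)
    T=Ro.from_euler('xyz',[180,0,yaw],degrees=True)
    d=R.inv().apply(np.array(target,float)-s['tool_pos']); w=np.degrees((R.inv()*T).as_rotvec())
    print('t',round(s['time'],2),s['tool_pos'].round(1),s['tcp_rot'].round(2),'gap',round(s['finger_gap'],1),'F',np.round(s['ft_force'],1))
    print('shift',(d/150).round(3),'turn',(w/45).round(3),'J',np.round(s['joint_pos'],0))
E
python3 -c "
from h import *
rel((463,153,350))"
```

```text
t 0.1 [201.6 564.9 403.8] [-1.7990e+02 -1.0000e-02  1.6036e+02] gap 85.3 F [ 0.5 -0.4  0.7]
shift [-2.565 -2.     0.361] turn [-2.000e-03  1.000e-03  1.381e+00] J [65.  8. 85. -0. 87. -5.]
```

```bash
python3 -m jog '[{"tx":-1,"ty":-0.78,"tz":0,"az":0.75,"hand":0.5},{"tx":-1,"ty":-0.78,"tz":0,"az":0.75,"hand":0.5},{"tx":-1,"ty":-0.78,"tz":0,"az":0.75,"hand":0.5},{"tx":-1,"ty":-0.78,"tz":0,"az":0.75,"hand":0.5},{"tx":-1,"ty":-0.78,"tz":0,"az":0.75,"hand":0.5}]' 20; python3 -c "
from h import *
rel((463,153,350))"
```

```text
t 0.1 [201.6 564.9 403.8] [-1.7990e+02 -1.0000e-02  1.6036e+02] gap 85.3 F [ 0.5 -0.4  0.7]
shift [-2.565 -2.     0.361] turn [-2.000e-03  1.000e-03  1.381e+00] J [65.  8. 85. -0. 87. -5.]invalid input at $[0]: expected keys tx, ty, tz, ax, ay, az, hand
```

All keys are needed in each row.

```bash
python3 -m jog '[{"tx":-1,"ty":-0.78,"tz":0,"ax":0,"ay":0,"az":0.75,"hand":0.5},{"tx":-1,"ty":-0.78,"tz":0,"ax":0,"ay":0,"az":0.75,"hand":0.5},{"tx":-1,"ty":-0.78,"tz":0,"ax":0,"ay":0,"az":0.75,"hand":0.5},{"tx":-1,"ty":-0.78,"tz":0,"ax":0,"ay":0,"az":0.75,"hand":0.5},{"tx":-1,"ty":-0.78,"tz":0,"ax":0,"ay":0,"az":0.75,"hand":0.5}]' 20; python3 -c "
from h import *
rel((463,153,350))"
```

```text
time: 0.52
tool_pos: [304.9, 401.6, 404.1]
tcp_rot: [-179.9, 0.1, 126.2]
ft_force: [-0.1, -0.6, 0.4]
finger_gap: 42.7
t 0.52 [304.9 401.6 404.1] [-1.7994e+02  8.0000e-02  1.2616e+02] gap 42.7 F [-0.1 -0.6  0.4]
shift [-1.959 -0.126  0.364] turn [-0.001  0.002  0.621] J [ 47.  -7. 100.  -0.  87.  11.]
```

```bash
python3 -m jog '[{"tx":-1,"ty":-0.06,"tz":0,"ax":0,"ay":0,"az":0.62,"hand":0.5},{"tx":-1,"ty":-0.06,"tz":0,"ax":0,"ay":0,"az":0.62,"hand":0.5},{"tx":-1,"ty":-0.06,"tz":0,"ax":0,"ay":0,"az":0.62,"hand":0.5},{"tx":-1,"ty":-0.06,"tz":0,"ax":0,"ay":0,"az":0.62,"hand":0.5},{"tx":-1,"ty":-0.06,"tz":0,"ax":0,"ay":0,"az":0.62,"hand":0.5}]' 20; python3 -c "
from h import *
rel((463,153,350))"
```

```text
time: 0.93
tool_pos: [387.8, 275.1, 404.4]
tcp_rot: [180.0, 0.1, 98.0]
ft_force: [-0.5, -0.6, -0.6]
finger_gap: 42.7
t 0.93 [387.8 275.1 404.4] [1.7998e+02 1.1000e-01 9.8040e+01] gap 42.7 F [-0.5 -0.6 -0.6]
shift [-0.875  0.382  0.364] turn [ 0.     0.002 -0.003] J [ 29. -12. 104.  -0.  88.  21.]
```

```bash
python3 -m jog '[{"tx":-0.875,"ty":0.382,"tz":0.36,"ax":0,"ay":0.002,"az":-0.003,"hand":0.5},{"tx":-0.875,"ty":0.382,"tz":0.36,"ax":0,"ay":0.002,"az":-0.003,"hand":0.5},{"tx":-0.875,"ty":0.382,"tz":0.36,"ax":0,"ay":0.002,"az":-0.003,"hand":0.5},{"tx":-0.875,"ty":0.382,"tz":0.36,"ax":0,"ay":0.002,"az":-0.003,"hand":0.5},{"tx":-0.875,"ty":0.382,"tz":0.36,"ax":0,"ay":0.002,"az":-0.003,"hand":0.5}]' 20; python3 - <<'E'
from h import *
from bench import *
rel((463,153,242))
for n in ('top','scene','wrist'):
    d=snapshot(n);cv2.imwrite(f'pics/{n}1.png',d['pixels'][:,:,::-1]);np.savez(n+'1.npz',**d)
E
```

```text
time: 1.35
tool_pos: [463.2, 154.1, 347.6]
tcp_rot: [-179.8, 0.0, 98.7]
ft_force: [-0.1, -1.0, 0.5]
finger_gap: 43.0
t 1.35 [463.2 154.1 347.6] [-1.7977e+02  2.0000e-02  9.8680e+01] gap 43.0 F [-0.1 -1.   0.5]
shift [-0.007  0.     0.704] turn [-0.005  0.     0.011] J [ 12.  -8. 107.  -0.  82.   4.]
```

View pics/wrist1.png

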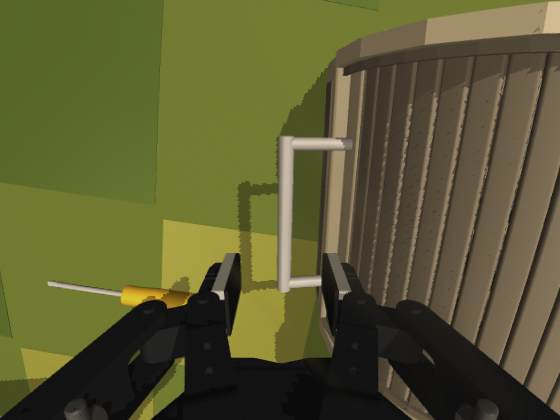

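View pics/scene1.png

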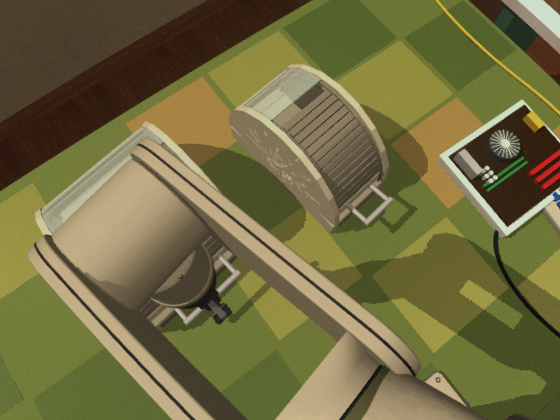

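The wrist view shows the bar upright at column 285 (rows 137–290), between the fingers (columns 228 and 335), so it is centred. Checking it metrically.

```bash
python3 - <<'E'
from h import *
d=dict(np.load('wrist1.npz')); P=onz(d,[(286,137),(284.5,291)],87)
print(P.round(1),np.linalg.norm(P[1]-P[0]),P.mean(0).round(1),np.degrees(np.arctan2(*(P[0]-P[1])[[1,0]])))
rel((463,153,242))
E
```

```text
[[455.9 218.   87. ]
 [475.5  85.8  87. ]] 133.6836483975863 [465.7 151.9  87. ] 98.42826817728799
t 1.5 [462.2 157.8 350.4] [-1.7995e+02 -1.2000e-01  9.8820e+01] gap 42.6 F [ 0.2  0.2 -0.1]
shift [-0.034  0.001  0.723] turn [-0.001 -0.003  0.014] J [ 13.  -8. 107.   0.  82.   4.]
```

```bash
python3 -m jog '[{"tx":-0.03,"ty":0.01,"tz":0.2,"ax":0,"ay":0,"az":0.01,"hand":0.5},{"tx":-0.03,"ty":0.01,"tz":0.4,"ax":0,"ay":0,"az":0.01,"hand":0.5},{"tx":-0.03,"ty":0.01,"tz":0.6,"ax":0,"ay":0,"az":0.01,"hand":0.5},{"tx":-0.03,"ty":0.01,"tz":0.72,"ax":0,"ay":0,"az":0.01,"hand":0.5},{"tx":-0.03,"ty":0.01,"tz":0.72,"ax":0,"ay":0,"az":0.01,"hand":0.5}]' 20; python3 - <<'E'
from h import *
from bench import *
rel((464.5,152.5,242))
for n in ('scene','wrist'):
    d=snapshot(n);cv2.imwrite(f'pics/{n}2.png',d['pixels'][:,:,::-1]);np.savez(n+'2.npz',**d)
E
```

```text
time: 1.92
tool_pos: [461.9, 154.5, 238.6]
tcp_rot: [-179.6, -0.1, 98.5]
ft_force: [-1.0, 0.8, -0.9]
finger_gap: 42.8
t 1.92 [461.9 154.5 238.6] [-1.796e+02 -8.000e-02  9.852e+01] gap 42.8 F [-1.   0.8 -0.9]
shift [-0.016  0.015 -0.023] turn [-0.009 -0.002  0.007] J [ 12.  -1. 112.   0.  69.   4.]
```

View pics/wrist2.png

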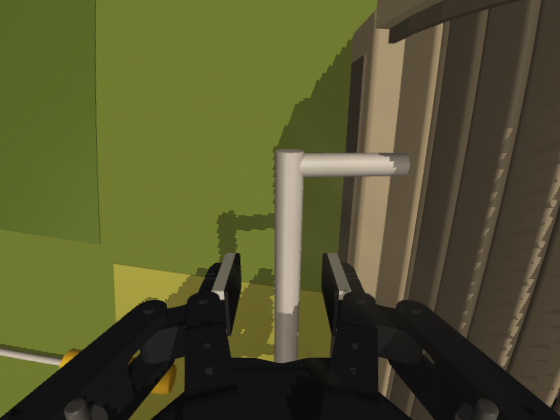

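The bar (column 288) runs between the two pads (228 and 335). I'll nudge +2 mm along the jaws and close.

```bash
python3 -m jog '[{"tx":-0.01,"ty":0.014,"tz":-0.01,"ax":0,"ay":0,"az":0,"hand":0.4},{"tx":-0.01,"ty":0.014,"tz":-0.01,"ax":0,"ay":0,"az":0,"hand":0},{"tx":-0.01,"ty":0.014,"tz":-0.01,"ax":0,"ay":0,"az":0,"hand":0},{"tx":-0.01,"ty":0.014,"tz":-0.01,"ax":0,"ay":0,"az":0,"hand":0},{"tx":-0.01,"ty":0.014,"tz":-0.01,"ax":0,"ay":0,"az":0,"hand":0}]' 30;python3 -m jog '[{"tx":0,"ty":0,"tz":0,"ax":0,"ay":0,"az":0,"hand":0},{"tx":0,"ty":0,"tz":0,"ax":0,"ay":0,"az":0,"hand":0}]' 30
```

```text
time: 2.43
tool_pos: [466.0, 152.6, 245.9]
tcp_rot: [-179.8, -0.1, 98.4]
ft_force: [-15.8, -1.1, 16.6]
finger_gap: 10.6
time: 2.6
tool_pos: [466.0, 152.6, 246.0]
tcp_rot: [-179.8, -0.1, 98.4]
ft_force: [-15.3, -2.0, 15.8]
finger_gap: 10.9
```

The bar is gripped, with about 16 N of squeeze preload because the pads swing forward as they close. Working out the arc table.

```bash
python3 - <<'E'
from h import *
for s in (0,5,10,15):
    q=np.arange(s,s+6)*0.08; th=q+.14
    y=-197*np.cos(th);z=197*np.sin(th)
    print(s*0.08,'ty',((y-y[0])/150)[1:].round(3),'tz',(-(z-z[0])/150)[1:].round(3))
rel((464.5,152.5,242))
E
python3 -m jog '[{"tx":0,"ty":0,"tz":-0.03,"ax":0,"ay":0,"az":0,"hand":0},{"tx":0,"ty":0,"tz":-0.04,"ax":0,"ay":0,"az":0,"hand":0}]' 30
```

```text
0.0 ty [0.019 0.046 0.081 0.124 0.174] tz [-0.103 -0.205 -0.304 -0.4   -0.492]
0.4 ty [0.058 0.122 0.193 0.27  0.352] tz [-0.088 -0.171 -0.248 -0.32  -0.385]
0.8 ty [0.087 0.179 0.274 0.373 0.474] tz [-0.059 -0.11  -0.154 -0.19  -0.218]
1.2 ty [0.103 0.208 0.313 0.417 0.522] tz [-0.02  -0.032 -0.035 -0.03  -0.016]
t 2.6 [466.  152.6 246. ] [-1.7984e+02 -1.1000e-01  9.8400e+01] gap 10.9 F [-15.3  -2.   15.8]
shift [ 0.001 -0.01   0.026] turn [-0.003 -0.003  0.004] J [ 12.  -1. 112.   0.  70.   4.]
time: 2.77
tool_pos: [466.4, 152.6, 251.1]
tcp_rot: [-179.9, -0.1, 98.4]
ft_force: [-3.9, 0.6, -2.6]
finger_gap: 10.6
```

```bash
python3 -m jog '[{"tx":0,"ty":0.02,"tz":-0.10,"ax":0,"ay":0,"az":0,"hand":0},{"tx":0,"ty":0.046,"tz":-0.205,"ax":0,"ay":0,"az":0,"hand":0},{"tx":0,"ty":0.08,"tz":-0.30,"ax":0,"ay":0,"az":0,"hand":0}]' 30; python3 - <<'E'
from h import *
from bench import *
rel((464.5,152.5,242))
for n in ('top','wrist'):
    d=snapshot(n);cv2.imwrite(f'pics/{n}3.png',d['pixels'][:,:,::-1])
E
```

```text
time: 3.02
tool_pos: [478.6, 154.3, 296.3]
tcp_rot: [180.0, -0.1, 98.4]
ft_force: [3.6, 2.7, -6.3]
finger_gap: 10.8
t 3.02 [478.6 154.3 296.3] [ 1.7999e+02 -1.2000e-01  9.8390e+01] gap 10.8 F [ 3.6  2.7 -6.3]
shift [ 0.001 -0.095  0.362] turn [ 0.    -0.003  0.004] J [ 12.  -3. 108.   0.  75.   4.]
```

View pics/wrist3.png

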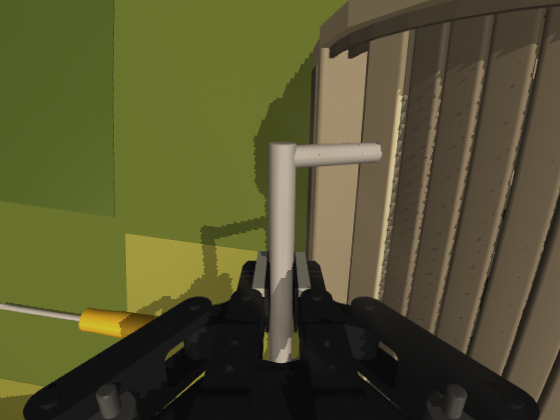

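The bar stays between the pads (column 282) and the shutter is rising. I'll measure where the bar really is, to see how deep it sits in the grip.

```bash
python3 - <<'E'
from h import *
from bench import *
d=snapshot('wrist'); X=cloud(d)
S=X[150:235,274:291].reshape(-1,3); print('bar top pts',np.nanmedian(S,0).round(1), np.nanpercentile(S[:,2],[10,50,90]).round(1))
top=np.nanpercentile(S[:,2],80); zc=top-6
# edge columns at row 190 -> on plane zc
print('col mid',onz(d,[(283,200),(282,145)],zc).round(1))
rel((0,0,0))
print('q from z',np.arcsin((zc-60)/197)-.14)
E
```

```text
bar top pts [472.7 201.1 143.5] [142.6 143.5 144.4]
col mid [[474.  196.1 138.1]
 [470.  220.  138.1]]
t 3.17 [478.9 154.3 297.1] [ 1.7994e+02 -1.2000e-01  9.8390e+01] gap 10.9 F [-4.3  0.5 -0.8]
shift [-0.556 -3.311  1.976] turn [ 0.001 -0.003  0.004] J [ 12.  -3. 108.   0.  75.   4.]
q from z 0.26767122195568516
```

Bar z is 138 (q≈0.27) and the offset in the fingers is unchanged at 159 mm, so there's no slip. Continuing along the arc from q=0.267.

```bash
cat >> h.py <<'E'
def arc(q0,dq=.08,n=5):
    th=q0+dq*np.arange(n+1)+.14; y=-197*np.cos(th);z=197*np.sin(th)
    print(q0,'ty',((y-y[0])/150)[1:].round(3),'tz',(-(z-z[0])/150)[1:].round(3))
E
python3 -c "
from h import *
arc(.267);arc(.667);arc(1.067,.071)"
```

```text
0.267 ty [0.045 0.098 0.158 0.225 0.298] tz [-0.095 -0.186 -0.272 -0.353 -0.429]
0.667 ty [0.079 0.163 0.251 0.344 0.441] tz [-0.07  -0.133 -0.189 -0.238 -0.279]
1.067 ty [0.088 0.178 0.27  0.363 0.456] tz [-0.03  -0.054 -0.071 -0.082 -0.086]
```

```bash
python3 -m jog '[{"tx":0,"ty":0.045,"tz":-0.095,"ax":0,"ay":0,"az":0,"hand":0},{"tx":0,"ty":0.098,"tz":-0.186,"ax":0,"ay":0,"az":0,"hand":0},{"tx":0,"ty":0.158,"tz":-0.272,"ax":0,"ay":0,"az":0,"hand":0},{"tx":0,"ty":0.225,"tz":-0.353,"ax":0,"ay":0,"az":0,"hand":0},{"tx":0,"ty":0.298,"tz":-0.43,"ax":0,"ay":0,"az":0,"hand":0}]' 30
```

```text
time: 3.58
tool_pos: [521.5, 160.5, 361.1]
tcp_rot: [-179.7, -0.1, 98.4]
ft_force: [-17.4, -2.8, 13.1]
finger_gap: 10.7
```

There's about 21 N radially, so my arc runs a few mm inside the true one. I'll add an outward correction to the next rows.

```bash
python3 -m jog '[{"tx":0,"ty":0.06,"tz":-0.09,"ax":0,"ay":0,"az":0,"hand":0},{"tx":0,"ty":0.14,"tz":-0.16,"ax":0,"ay":0,"az":0,"hand":0},{"tx":0,"ty":0.23,"tz":-0.22,"ax":0,"ay":0,"az":0,"hand":0}]' 30
```

```text
time: 3.83
tool_pos: [557.6, 165.5, 392.4]
tcp_rot: [180.0, -0.1, 98.4]
ft_force: [4.2, 1.2, -12.1]
finger_gap: 10.5
```

```bash
python3 -c "
from h import *
arc(.92,.08);arc(1.32,.06,2)"
```

```text
0.92 ty [0.094 0.191 0.291 0.393 0.497] tz [-0.048 -0.088 -0.12  -0.144 -0.16 ]
1.32 ty [0.079 0.157] tz [-0.006 -0.008]
```

```bash
python3 -m jog '[{"tx":0,"ty":0.094,"tz":-0.04,"ax":0,"ay":0,"az":0,"hand":0},{"tx":0,"ty":0.19,"tz":-0.075,"ax":0,"ay":0,"az":0,"hand":0},{"tx":0,"ty":0.29,"tz":-0.105,"ax":0,"ay":0,"az":0,"hand":0},{"tx":0,"ty":0.393,"tz":-0.13,"ax":0,"ay":0,"az":0,"hand":0}]' 30; python3 - <<'E'
from h import *
from bench import *
rel((656,181,416))
d=snapshot('wrist');cv2.imwrite(f'pics/wrist4.png',d['pixels'][:,:,::-1])
d=snapshot('scene');cv2.imwrite(f'pics/scene4.png',d['pixels'][:,:,::-1])
E
```

```text
time: 4.17
tool_pos: [616.1, 173.8, 414.6]
tcp_rot: [179.9, -0.1, 98.4]
ft_force: [-2.5, -2.8, 5.5]
finger_gap: 10.2
t 4.17 [616.1 173.8 414.6] [ 1.7987e+02 -6.0000e-02  9.8370e+01] gap 10.2 F [-2.5 -2.8  5.5]
shift [ 0.009  0.27  -0.009] turn [ 0.003 -0.001  0.004] J [11. 13. 78.  0. 89.  3.]
```

View pics/wrist4.png

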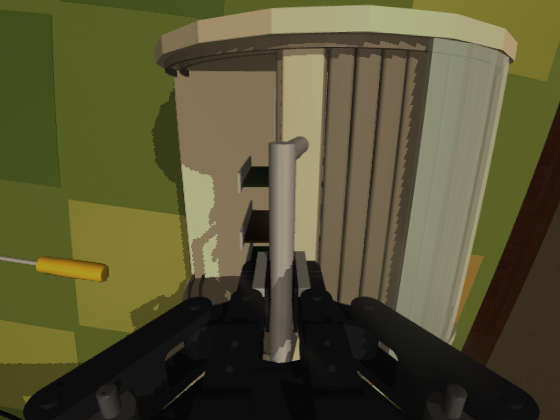

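The bar is still pinched and the shutter stands at about q≈1.2. About 38 mm remain to the stop.

```bash
python3 -m jog '[{"tx":0,"ty":0.08,"tz":-0.012,"ax":0,"ay":0,"az":0,"hand":0},{"tx":0,"ty":0.16,"tz":-0.018,"ax":0,"ay":0,"az":0,"hand":0},{"tx":0,"ty":0.22,"tz":-0.02,"ax":0,"ay":0,"az":0,"hand":0},{"tx":0,"ty":0.25,"tz":-0.02,"ax":0,"ay":0,"az":0,"hand":0},{"tx":0,"ty":0.25,"tz":-0.02,"ax":0,"ay":0,"az":0,"hand":0}]' 30
```

```text
time: 4.68
tool_pos: [653.5, 179.1, 417.8]
tcp_rot: [179.7, -0.0, 98.3]
ft_force: [2.3, -3.0, 7.2]
finger_gap: 10.6
```

```bash
python3 -m jog '[{"tx":0,"ty":0.015,"tz":-0.01,"ax":0,"ay":0,"az":0,"hand":0},{"tx":0,"ty":0.03,"tz":-0.01,"ax":0,"ay":0,"az":0,"hand":0},{"tx":0,"ty":0.03,"tz":-0.01,"ax":0,"ay":0,"az":0,"hand":0}]' 30
```

```text
time: 4.93
tool_pos: [656.6, 179.6, 417.9]
tcp_rot: [-180.0, -0.0, 98.4]
ft_force: [-6.0, -4.6, 7.8]
finger_gap: 10.7
```

-6 N along x means it's at the stop. Opening the jaws, then rising straight up.

```bash
python3 -m jog '[{"tx":0,"ty":-0.01,"tz":0,"ax":0,"ay":0,"az":0,"hand":0.3},{"tx":0,"ty":-0.01,"tz":0,"ax":0,"ay":0,"az":0,"hand":0.6},{"tx":0,"ty":-0.01,"tz":0,"ax":0,"ay":0,"az":0,"hand":0.6},{"tx":0,"ty":-0.01,"tz":0,"ax":0,"ay":0,"az":0,"hand":0.6},{"tx":0,"ty":-0.01,"tz":0,"ax":0,"ay":0,"az":0,"hand":0.6}]' 30
python3 - <<'E'
from bench import *
import cv2
d=snapshot('wrist');cv2.imwrite(f'pics/wrist5.png',d['pixels'][:,:,::-1])
E
```

```text
time: 5.35
tool_pos: [655.4, 180.2, 416.4]
tcp_rot: [-180.0, -0.1, 98.4]
ft_force: [-1.0, 0.1, 0.4]
finger_gap: 51.6
```

View pics/wrist5.png

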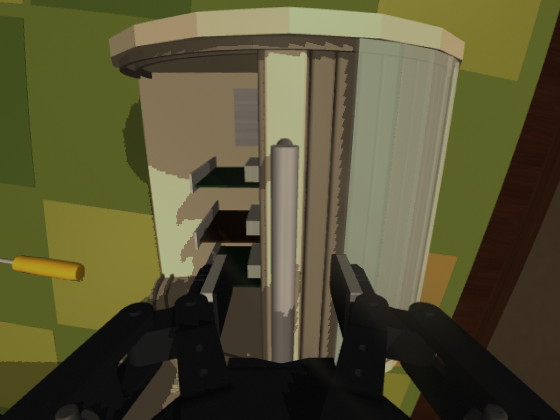

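The fingers (columns 215 and 345) are clear of the bar at column 285, which is about upright with the slats over the top. Rising.

```bash
python3 -m jog '[{"tx":0,"ty":0,"tz":-0.1,"ax":0,"ay":0,"az":0,"hand":0.6},{"tx":0,"ty":0,"tz":-0.25,"ax":0,"ay":0,"az":0,"hand":0.6},{"tx":0,"ty":0,"tz":-0.4,"ax":0,"ay":0,"az":0,"hand":0.6},{"tx":0,"ty":0,"tz":-0.55,"ax":0,"ay":0,"az":0,"hand":0.6},{"tx":0,"ty":0,"tz":-0.65,"ax":0,"ay":0,"az":0,"hand":0.6}]'; python3 -m jog '[{"tx":0.3,"ty":-0.2,"tz":0,"ax":0,"ay":0,"az":0,"hand":0.6},{"tx":0.5,"ty":-0.4,"tz":0,"ax":0,"ay":0,"az":0,"hand":0.6},{"tx":0.8,"ty":-0.6,"tz":0,"ax":0,"ay":0,"az":0,"hand":0.6},{"tx":1,"ty":-0.8,"tz":0,"ax":0,"ay":0,"az":0,"hand":0.6},{"tx":1,"ty":-0.9,"tz":0,"ax":0,"ay":0,"az":0,"hand":0.6}]'
python3 -m jog '[{"tx":0.2,"ty":-0.2,"tz":0,"ax":0,"ay":0,"az":0,"hand":0.6},{"tx":0.4,"ty":-0.4,"tz":0,"ax":0,"ay":0,"az":0,"hand":0.6},{"tx":0.6,"ty":-0.6,"tz":0,"ax":0,"ay":0,"az":0,"hand":0.6},{"tx":0.7,"ty":-0.8,"tz":0,"ax":0,"ay":0,"az":0,"hand":0.6},{"tx":0.7,"ty":-0.8,"tz":0,"ax":0,"ay":0,"az":0,"hand":0.6}]'
python3 - <<'E'
from h import *
from bench import *
for n in ('top','scene'):
    d=snapshot(n);cv2.imwrite(f'pics/{n}6.png',d['pixels'][:,:,::-1]);np.savez(n+'6.npz',**d)
rel((0,0,0))
E
```

```text
time: 5.82
tool_pos: [655.4, 179.9, 517.0]
tcp_rot: [179.8, -0.1, 98.4]
ft_force: [-0.5, 0.1, 1.1]
finger_gap: 51.2
time: 6.23
tool_pos: [498.4, 310.6, 514.0]
tcp_rot: [-180.0, -0.1, 98.5]
ft_force: [0.8, 0.9, 0.0]
finger_gap: 51.2
time: 6.65
tool_pos: [361.0, 397.4, 515.3]
tcp_rot: [-179.9, -0.2, 98.7]
ft_force: [-0.8, -1.8, -0.4]
finger_gap: 51.3
t 6.75 [364.7 395.6 515. ] [ 1.7995e+02 -1.1000e-01  9.8570e+01] gap 51.3 F [-0.5 -0.3  0.2]
shift [-2.252 -2.8    3.427] turn [ 0.001 -0.003  0.008] J [42. -3. 85.  0. 98. 33.]
```

View pics/top6.png

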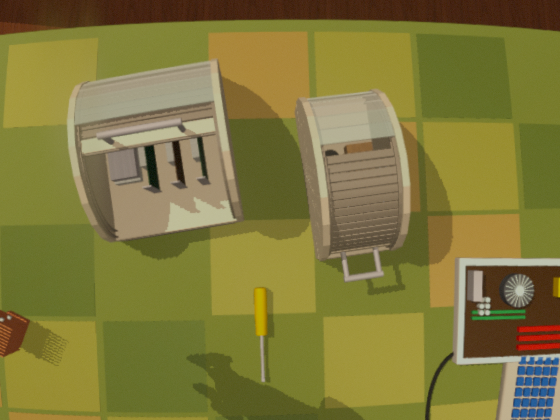

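View pics/scene6.png

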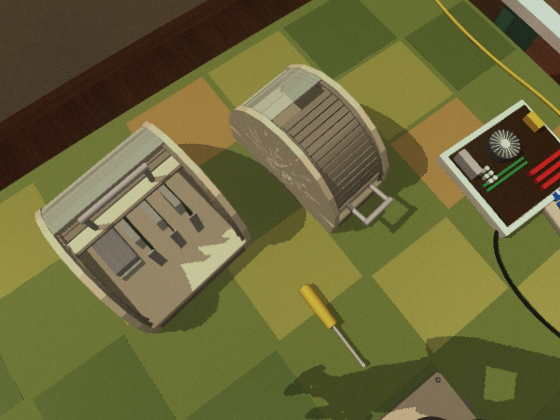

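The wide shutter is fully up, with its bar at (98–182, 133→126) in the top view. The narrow one is unchanged and the arm is well clear. One check on the bar position, with a short dwell, before handing in.

```bash
python3 - <<'E'
from h import *
from bench import *
d=dict(np.load('top6.npz'));P=onz(d,[(99,135),(182,125)],257);print(P.round(1),np.linalg.norm(P[1]-P[0]),P.mean(0))
d=snapshot('top');a=np.load('top6.npz')['pixels'];o=np.load('top0.npz')['pixels'];
df=lambda p,q,s:np.abs(p[s].astype(int)-q[s]).mean().round(2)
W=np.s_[50:270,60:250];N=np.s_[80:290,295:415]
print('wide change last 0.1s+',df(d['pixels'],a,W),'narrow vs start',df(d['pixels'],o,N))
E
python3 -m jog '[{"tx":0,"ty":0,"tz":0,"ax":0,"ay":0,"az":0,"hand":0.6},{"tx":0,"ty":0,"tz":0,"ax":0,"ay":0,"az":0,"hand":0.6},{"tx":0,"ty":0,"tz":0,"ax":0,"ay":0,"az":0,"hand":0.6},{"tx":0,"ty":0,"tz":0,"ax":0,"ay":0,"az":0,"hand":0.6},{"tx":0,"ty":0,"tz":0,"ax":0,"ay":0,"az":0,"hand":0.6}]'
python3 - <<'E'
from h import *
from bench import *
d=snapshot('top');a=np.load('top6.npz')['pixels']
print(np.abs(d['pixels'][50:270,60:250].astype(int)-a[50:270,60:250]).mean())
print(hand_in())
E
```

```text
[[646.  243.  257. ]
 [657.4 113.6 257. ]] 129.946582062889 [651.73452583 178.2998935  257.        ]
wide change last 0.1s+ 1.23 narrow vs start 2.6
time: 7.22
tool_pos: [366.6, 394.6, 514.4]
tcp_rot: [-180.0, -0.1, 98.3]
ft_force: [-0.6, 0.7, 0.0]
finger_gap: 51.1
1.2361961722488037
the job is handed in; nothing more can be done
None
```

The wide cabinet's shutter is fully open and stayed up after I let go; the narrow cabinet is still shut. I pinched the grip bar from above, followed the track arc with the tool upright until I felt the stop (about 6 N), then opened the jaws and backed the arm well clear.

**Open position:** with the arm away, the bar's centre measured (652, 178), taking its height as the 257 mm it has when fully open. It should be at about (654, 181), so they agree within about 4 mm.

**Staying open:** the wide cabinet looked the same at hand-in as when the arm had just moved clear about half a second earlier; the difference was no more than image noise.

**Narrow cabinet:** it looks unchanged by eye. Its image differs from the starting picture by 2.6 grey levels on average, slightly above the roughly 1.2 of noise. I put that down to shadows, but didn't confirm it.

**Forces and time:** the highest wrist force I read was about 23 N, just after closing on the bar. A short 21 N build-up partway along the arc was corrected. The whole job took about 7.3 s. The finger gap read 10–11 mm on the 12 mm bar, but the bar did not slip.

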